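# Clamp a circuit board with the T-handle key

## Task

The circuit board in the holder still has to be clamped. Take the larger of the two T-handle keys out of its stand, put it all the way down into the board holder's recessed lock, and turn it clockwise until the lock is closed against its stop; then let go and leave the key standing in the lock. Leave the smaller key in its stand.

Things in the scene. Friction and masses are not known exactly. Their poses are not given: they have to be found in the camera images.
- key_grip (a point): Centre of the larger T-key's flat-sided black crossbar, 90 x 14 x 16 mm high; x along it, z up. The key stands loose in a round stand 50 mm high, foot 8 mm over the bench; grip across mid-bar from above. Foot 120 mm below this point: steel blade 20 mm wide along the bar, 7 mm thick, 14 mm high, under a round sleeve 20 mm wide up to 66 mm. Half turns are equal. 0.16 kg.
- small_key_grip (a point): Centre of the crossbar (56 x 10 x 12 mm) of the smaller T-handle key, a bystander that stands upright, 91 mm tall to this point, in a second round stand; to be left there. The two keys may stand in either place.
- lock_mouth (a point): Mouth centre of the dark steel tube on the fixed board holder, 80 mm over the bench: funnel 42 mm wide, 18 mm down a bore of 26 mm; slot with bevelled edges, its floor 54 mm below the mouth. Key fully in: bar centre 66 mm above here (73 or more: only on the slot's edge). x: across the 120 x 200 mm plate, along the open slot; y: from board to lock, towards a 76 mm high pillar behind the tube; z up.
- lock (a joint): Lock spindle angle: 0 open (slot along x of lock_mouth, across the plate), growing clockwise from above to the stop at 1.05 rad (closed, claw over the board). Slot 12 mm wide: the blade enters within 10 degrees of it and has about 14 degrees of play, so from the open slot the key turns 75 degrees (1.3 rad) in all. Friction 0.1 N m, stays where left.
Not all that is in view belongs to the job. What is shaped like the part that bears key_grip but purple or red is not meant.

How it is judged:
On the way, in this order (a step that is already met when the one before it is completed fails the run):
1. the larger key is fully down in the lock's slot while the lock is still open (z of key_grip in the frame of lock_mouth below 0.072 m and horizontal distance between key_grip and lock_mouth below 0.02 m and value of joint lock below 0.4 rad), for 0.1 s.
2. the lock is turned closed with the key in it (value of joint lock above 0.88 rad and z of key_grip in the frame of lock_mouth below 0.072 m and horizontal distance between key_grip and lock_mouth below 0.02 m), for 0.1 s.
At the end, for the whole second after the job is handed in: The lock is closed (turned to within 10 degrees of its stop, over 0.88 rad) and the larger key stands released in its slot: the middle of its crossbar less than 72 mm above the mouth and within 20 mm of its axis sideways, upright within 11 degrees (all of step 2 and angle between key_grip's own z axis and vertical below 0.2 rad); the robot touches nothing.
It fails at once if the smaller key is moved more than 30 mm (distance of small_key_grip from where it was at the start of the episode above 0.03 m).
It also fails if it takes over 48 s, if anything falls off the work surface, if the arm or the gripper's body presses on something with over 40 N, if the wrist force passes 120 N, or if a joint passes its speed limit or range.

## Robot

A 7-joint arm with a two-finger parallel gripper is mounted at the origin on a cart in front of the work surface, level with it; the furniture and walls round the work are solid. World frame = base frame: x ahead of the robot, y to its left, z up, the work surface at z = 0. Lengths are in m, angles in rad, forces in N, time in s.
With the tool pointing down it reaches from about 0.425 to 0.95 m from the base axis. Payload 16.7 kg.
Tool frame: the origin (TCP) lies at the very end of the fingers, on their centre line; the grasp point (between the pads) lies 19 mm behind it; z points along the fingers, y is the direction in which the jaws open and shut (so a half turn about z gives the same grasp; the last joint's range is limited). The gripper opens to 94 mm and grips with 3 to 60 N. Pads are 16 mm wide; open, the fingers measure 119 mm over their backs; the gripper's body (75 mm by 177 mm) begins 78 mm behind the grasp point.
Start: joints at [-1.294, 0.426, 0.074, 1.606, -0.034, 1.111, -0.067], TCP at [0.279, 0.614, 0.205] pointing down, gripper open.
Joint ranges: [-2.85, 2.85], [-0.5, 2.14], [-1.23, 1.37], [0.21, 2.46], [-1.02, 4.16], [0.16, 2.05], [-2.73, 2.73]. Speed limits (rad/s): [1.89, 1.89, 2.39, 2.39, 3.01, 3.01, 3.01].

## Interface

Orientations are given as a unit quaternion [x, y, z, w].
In Python, from workcell import * gives the robot as it stands.
- The arm moves only by the tool arm_command, never from a script. Its argument "motion" is a list of rows, each an object with "xyz": the shift along the tool's x, y, z in mm, a list of three; "angular": the turn, a rotation vector about the tool's x, y, z in rad, a list of three. In form: [{"xyz": [dx, dy, dz], "angular": [rx, ry, rz]}, ...]. A call has 1 to 12 rows; each row shifts and turns the pose as measured when the row begins, along the tool's axes as they then stand; what a row does not reach is not made up. A row lasts 1/10 s, in which the tool goes at most 50 mm and 8.59 degrees, less where a joint would pass 70% of its speed; a pose out of reach is approached as far as the arm can. A call is refused whole if a number of a shift passes 50 or a number of a turn 0.15, either way. A call with a gripper value outside its range is refused whole. "hand" is the finger opening in mm, from 0 to 94, set as the call begins (left out, the last holds). The fingers move at their own pace and stop on an object; the grip force is fixed at half the most. Time passes only in rows, so rows that do not move let the fingers close. It gives the time, the measured TCP pose, the force and the opening at its end, in the units of the state.
- get_obs(): the state, without advancing time (a new reading comes with each control period).
- snapshot(name): name is "scene" or "top"; returns (picture, depth): 400x640x3 uint8, red, green, blue; 400x640 float32, m along the optical axis (not along the pixel's ray), 0 where there is no reading.
- calibration(name): a dict with "intrinsics" (3x3 intrinsics, pixels), "k1" (the pictures are not rectified: a ray, as slopes to the right and down, at radius r is drawn at 1 + k1 r^2 times it, then the intrinsics apply), "rvec" (rotation vector, rad) and "tvec" (3), from world to camera coordinates, as OpenCV has them. Camera axes: x right, y down, z forward; pixel columns grow to the right and rows downward; lengths in m; the calibration is good to about 2 mm. A picture is of the moment at which its call begins. calibration takes no time and is no camera call.
- hand_in(): hands the job in, once; it reports no verdict.
The state is a dict: "time_s": time; "qpos": joint angles; "dq": joint speeds; "tau": joint torques, N m; "eef_pos": TCP position; "ee_rot": TCP orientation; "force": force on the tool from outside, world axes, zero at the start; "moment": the same for the moment, N m; "gripper_width": finger opening in m.
Only numpy, scipy, OpenCV 4.12 (cv2) and the standard library are available. Lean on these libraries where they do the work, as an engineer would, in place of code of your own. Each camera call takes 0.05 s, during which the arm holds its last target.

## Working session

There is one attempt and no reset: what is moved stays moved. The work goes in short steps, Python scripts to look and compute and a tool call to move; the robot and the scene stay as the last step left them, time stands still between calls to the robot, and variables do not carry over. Pictures are saved under pics/ and viewed, and the job is handed in when it is done.

Besides the shell and the picture viewer there is one more tool, called in YAML: its name, and indented under it one key for each argument. arm_command: Moves the arm, as the interface text tells. Its arguments: {"type":"object","properties":{"motion":{"type":"array"},"hand":{"type":"number"}},"required":["motion"]}

```bash
mkdir -p pics
cat > h.py <<'E'
from workcell import *
import numpy as np, cv2
from scipy.spatial.transform import Rotation as R
def cam(n):
    c=calibration(n); return np.array(c["intrinsics"]),c["k1"],R.from_rotvec(np.array(c["rvec"]).ravel()).as_matrix(),np.array(c["tvec"]).ravel()
def ray(n,u,v):
    K,k1,Rm,t=cam(n)
    p=cv2.undistortPoints(np.array([[[u,v]]],float),K,np.array([k1,0,0,0,0.]))[0,0]
    return np.array([p[0],p[1],1.]),Rm,t
def at_depth(n,u,v,d):
    r,Rm,t=ray(n,u,v); return Rm.T@(r*d-t)
def at_z(n,u,v,z):
    r,Rm,t=ray(n,u,v); o=-Rm.T@t; d=Rm.T@r; return o+d*(z-o[2])/d[2]
def proj(n,P):
    K,k1,Rm,t=cam(n)
    return cv2.projectPoints(np.atleast_2d(np.array(P,float)),Rm,t,K,np.array([k1,0,0,0,0.]))[0][:,0]
def snap(n,f):
    p,d=snapshot(n); cv2.imwrite(f"pics/{f}.png",p[:,:,::-1]); np.save(f"pics/{f}.npy",d); return p,d
def crop(f,x0,x1,y0,y1,s):
    im=cv2.imread(f"pics/{f}.png")[y0:y1,x0:x1]
    cv2.imwrite(f"pics/{f}_c{x0}_{y0}.png",cv2.resize(im,None,fx=s,fy=s,interpolation=cv2.INTER_CUBIC))
E
python3 - <<'E'
from h import *
snap("top","t0");snap("scene","s0")
o=get_obs();print(o)
for n in("top","scene"):
    K,k1,Rm,t=cam(n);print(n,K.tolist(),k1,-Rm.T@t,Rm[2])
E
```

```text
{'time_s': 0.1, 'qpos': array([-1.29353036,  0.42667044,  0.07384873,  1.60651133, -0.03410629,
        1.11083873, -0.06709407]), 'dq': array([ 7.56683055e-05, -1.02344073e-03, -1.26509831e-04, -2.72064789e-03,
        2.09369127e-04,  1.93881612e-03, -1.58786432e-03]), 'tau': array([ 6.20193037e-03, -9.37460446e+01,  3.67598645e+00, -4.55038047e+01,
       -4.86060174e-02,  1.69191981e-02,  8.50921833e-05]), 'eef_pos': array([0.27925904, 0.6140899 , 0.20485885]), 'ee_rot': array([ 2.11778880e-01,  9.77317433e-01, -5.77831089e-04, -8.72127834e-05]), 'force': array([ 0.57434429,  0.75874159, -0.2736174 ]), 'moment': array([-0.02037302, -0.00737178, -0.02579052]), 'gripper_width': 0.09402199631852239}
top [[449.3810738795609, 0.0, 317.01550711206727], [0.0, 449.3810738795609, 198.13588774948337], [0.0, 0.0, 1.0]] 0.029744208443838727 [0.32272703 0.18075765 1.29490379] [ 0.15091141 -0.01473599 -0.98843745]
scene [[390.84674982778444, 0.0, 320.00705558537084], [0.0, 390.84674982778444, 198.89974573773844], [0.0, 0.0, 1.0]] -0.05475440174498342 [-0.00112052  0.87180729  0.51571552] [ 0.50905839 -0.74791188 -0.42601336]
```

View pics/t0.png

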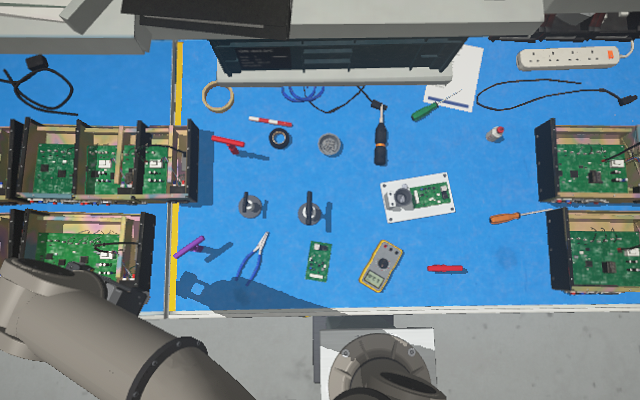

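View pics/s0.png

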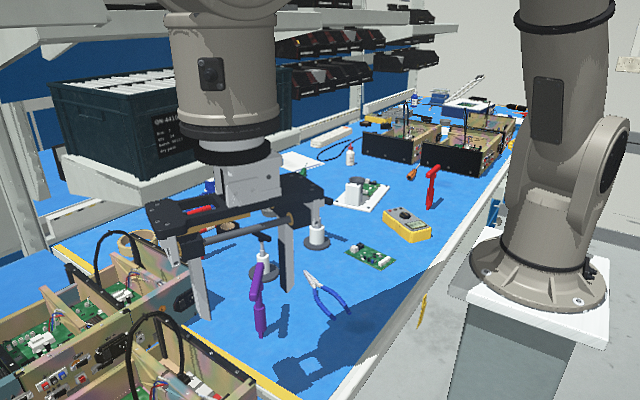

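Run:
```python
from h import *
crop("t0",230,340,175,240,7);crop("t0",370,470,160,230,8);crop("s0",240,410,160,290,4)
```

```text
(no output)
```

View pics/t0_c230_175.png

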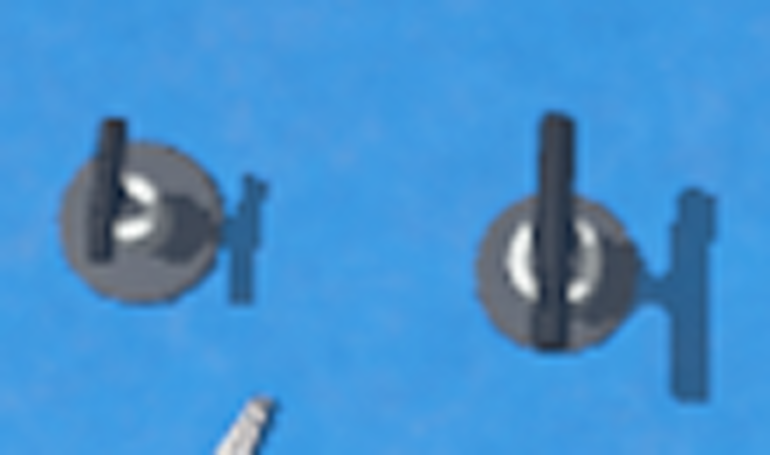

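View pics/t0_c370_160.png

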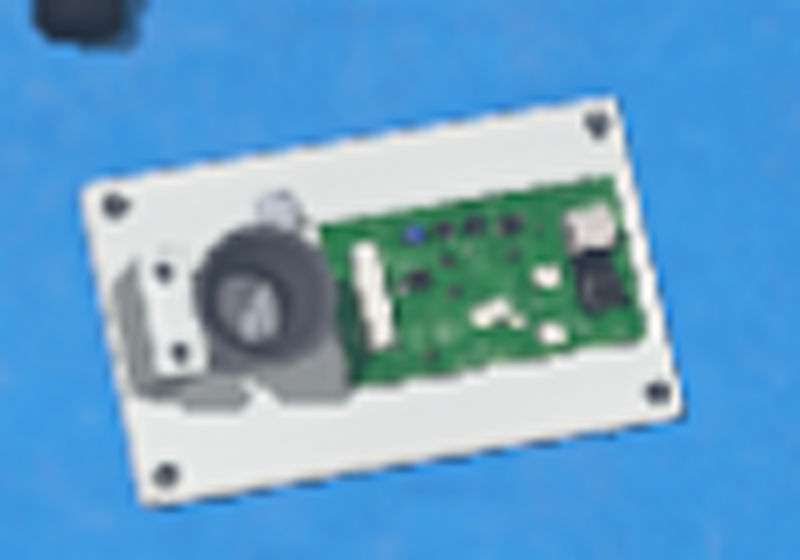

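View pics/s0_c240_160.png

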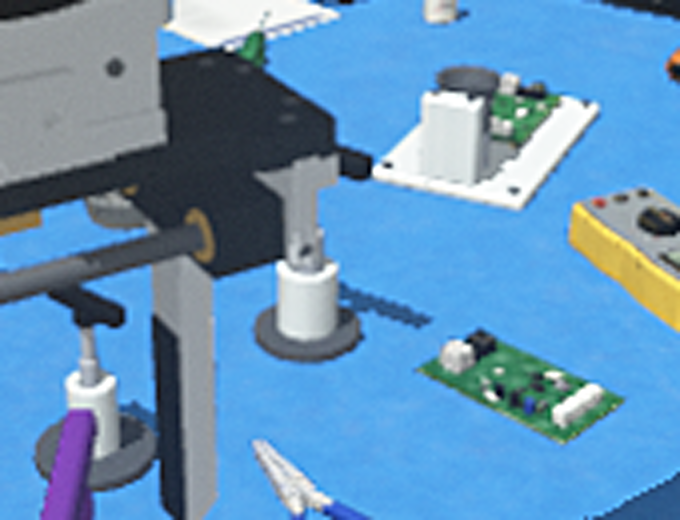

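Run:
```python
from h import *
d=np.load("pics/t0.npy")
g=lambda x0,y0,s,u,v:(x0+(u+.5)/s-.5,y0+(v+.5)/s-.5)
for nm,p,z in [("e1",g(230,175,7,558,115),.136),("e2",g(230,175,7,552,350),.136),("se1",g(230,175,7,114,120),.097),("se2",g(230,175,7,100,262),.097)]:
    print(nm,p,at_z("top",*p,z),d[int(round(p[1])),int(round(p[0]))])
for v in range(190,228,3):
    print(v,at_depth("top",309.2,v,d[v,309]).round(4))
for v in range(192,214,3): print("s",v,at_depth("top",245,v,d[v,245]).round(4))
c=[at_z("top",*g(370,160,8,*q),.010) for q in[(85,185),(612,97),(685,412),(145,505)]]
print(np.round(c,4),[np.linalg.norm(c[i]-c[(i+1)%4]) for i in range(4)])
for q in [(115,205),(597,125),(657,392),(166,474)]: print(at_z("top",*g(370,160,8,*q),.01), at_depth("top",*g(370,160,8,*q),d[int(160+q[1]/8),int(370+q[0]/8)]))
print("mouth",at_z("top",*g(370,160,8,266,293),.080))
for u in range(394,414): 
  print(u,[at_depth("top",u,v,d[v,u])[2].round(3) for v in range(186,210)])
```

```text
e1 (309.2857142857143, 191.0) [0.51884395 0.18336994 0.136     ] 1.1749825
e2 (308.42857142857144, 224.57142857142856) [0.43088373 0.18685308 0.136     ] 1.160653
se1 (245.85714285714286, 191.71428571428572) [0.52603245 0.35439443 0.097     ] 1.2013229
se2 (243.85714285714286, 212.0) [0.47105102 0.35934836 0.097     ] 1.198064
190 [5.447e-01 1.839e-01 5.000e-04]
193 [0.5143 0.1837 0.1313]
196 [0.5058 0.1838 0.1349]
199 [0.4975 0.1839 0.1376]
202 [0.4898 0.184  0.1361]
205 [0.4824 0.1841 0.1324]
208 [0.4741 0.1842 0.1353]
211 [0.4662 0.1844 0.1357]
214 [0.4586 0.1845 0.1342]
217 [0.4509 0.1846 0.1324]
220 [0.4427 0.1847 0.1358]
223 [0.435  0.1848 0.1349]
226 [ 0.4394  0.1854 -0.0005]
s 192 [0.5245 0.356  0.1014]
s 195 [0.5158 0.3554 0.1051]
s 198 [0.5084 0.356  0.1007]
s 201 [0.3227 0.1808 1.2949]
s 204 [0.4913 0.355  0.1067]
s 207 [0.4833 0.3551 0.1061]
s 210 [0.4759 0.3558 0.1007]
s 213 [0.4795 0.3698 0.0047]
[[ 0.5616 -0.0231  0.01  ]
 [ 0.5914 -0.2168  0.01  ]
 [ 0.4752 -0.2361  0.01  ]
 [ 0.4445 -0.0401  0.01  ]] [np.float64(0.19598720684425167), np.float64(0.11777649840211082), 
[... 8872 characters left out ...]
loat64(0.079), np.float64(0.075), np.float64(0.015), np.float64(0.014), np.float64(0.011), np.float64(0.009), np.float64(0.008), np.float64(0.01), np.float64(0.007), np.float64(0.006), np.float64(0.011), np.float64(0.006), np.float64(0.006)]
413 [np.float64(0.008), np.float64(0.012), np.float64(0.014), np.float64(0.011), np.float64(0.015), np.float64(0.019), np.float64(0.013), np.float64(0.013), np.float64(0.013), np.float64(0.015), np.float64(0.013), np.float64(0.018), np.float64(0.015), np.float64(0.015), np.float64(0.011), np.float64(0.017), np.float64(0.015), np.float64(0.013), np.float64(0.011), np.float64(0.016), np.float64(0.01), np.float64(0.009), np.float64(0.01), np.float64(0.008)]
```

The larger key is the right-hand one (top image, bar ends at 309,191 and 308,225, z≈0.135). Its grip is at about (0.475, 0.185), with the bar at −2°. The lock mouth is at top (403,197), about (0.510, −0.073). The slot lies about 8.8° from world x, and the plate centreline agrees with that.

arm_command:
  motion:
    - {"xyz":[-35,-30,0],"angular":[0,0,0]}
    - {"xyz":[-35,-30,0],"angular":[0,0,0]}
    - {"xyz":[-35,-30,0],"angular":[0,0,0]}
    - {"xyz":[-35,-30,0],"angular":[0,0,0]}
    - {"xyz":[-35,-30,0],"angular":[0,0,0]}
    - {"xyz":[-35,-30,0],"angular":[0,0,0]}
    - {"xyz":[-35,-30,0],"angular":[0,0,0]}
    - {"xyz":[-35,-30,0],"angular":[0,0,0]}
    - {"xyz":[-35,-30,0],"angular":[0,0,0]}
  hand: 94

```text
time_s: 1.0
eef_pos: [0.4554, 0.229, 0.2016]
ee_rot: [0.207, 0.978, -0.002, -0.002]
force: [0.3, -0.6, -0.4]
gripper_width: 0.0942
```

```bash
cat >> h.py <<'E'
def delta(p,yaw):
    """remaining move to TCP p (m), jaw(y) world angle yaw deg, tool down; printed in tool axes mm/rad"""
    o=get_obs(); Rc=R.from_quat(o["ee_rot"]); y=np.radians(yaw)
    yd=np.array([np.cos(y),np.sin(y),0]); z=np.array([0,0,-1.]); x=np.cross(yd,z)
    Rt=R.from_matrix(np.c_[x,yd,z]); rv=(Rc.inv()*Rt).as_rotvec()
    ya=Rc.as_matrix()[:,1]
    print("t",o["time_s"],"tcp",o["eef_pos"].round(4),"jaw",np.degrees(np.arctan2(ya[1],ya[0])).round(2),"w",round(o["gripper_width"],4),"F",o["force"].round(1),"M",o["moment"].round(2))
    print("q",o["qpos"].round(2)); print("before-rot d mm",(Rc.inv().apply(np.array(p)-o["eef_pos"])*1e3).round(1),"rv",rv.round(4))
    print("in target frame",(Rt.inv().apply(np.array(p)-o["eef_pos"])*1e3).round(1))
E
python3 - <<'E'
from h import *
delta([.475,.185,.180],87.7)
E
```

```text
t 1.0 tcp [0.4554 0.229  0.2016] jaw 66.16 w 0.0942 F [ 0.3 -0.6 -0.4] M [ 0.06 -0.05 -0.01]
q [-0.82  0.16  0.26  1.98 -0.05  1.01  0.61]
before-rot d mm [-35.8 -32.2  21.7] rv [-0.0038 -0.0035 -0.376 ]
in target frame [-21.4 -43.1  21.6]
```

arm_command:
  motion:
    - {"xyz":[0,0,0],"angular":[0,0,-0.13]}
    - {"xyz":[0,0,0],"angular":[0,0,-0.13]}
    - {"xyz":[0,0,0],"angular":[0,0,-0.12]}
    - {"xyz":[-11,-22,5],"angular":[0,0,0]}
    - {"xyz":[-11,-22,5],"angular":[0,0,0]}
    - {"xyz":[0,0,0],"angular":[0,0,0]}

```text
time_s: 1.6
eef_pos: [0.4786, 0.1746, 0.191]
ee_rot: [0.015, 1.0, -0.002, -0.002]
force: [0.3, 0.2, 0.1]
gripper_width: 0.0941
```

Run:
```python
from h import *
snap("scene","s1");snap("top","t1");crop("s1",200,440,120,300,3)
delta([.475,.185,.109],87.7)
```

```text
t 1.7 tcp [0.4779 0.1771 0.1914] jaw 88.39 w 0.094 F [ 0.4  0.2 -0.1] M [ 0.03 -0.01 -0.06]
q [-0.71  0.17  0.25  1.99 -0.05  0.99  1.11]
before-rot d mm [ 2.7  8.1 82.4] rv [-0.0039 -0.0045  0.0121]
in target frame [ 3.2  7.8 82.4]
```

View pics/s1_c200_120.png

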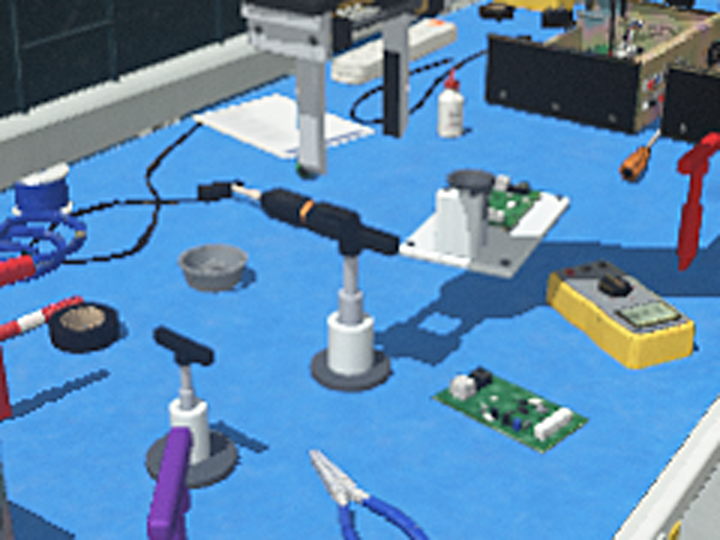

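arm_command:
  motion:
    - {"xyz":[2,4,15],"angular":[-0.002,-0.002,0.01]}
    - {"xyz":[1,4,20],"angular":[-0.002,-0.002,0]}
    - {"xyz":[0,0,20],"angular":[0,0,0]}
    - {"xyz":[0,0,15],"angular":[0,0,0]}
    - {"xyz":[0,0,8],"angular":[0,0,0]}
    - {"xyz":[0,0,0],"angular":[0,0,0]}

```text
time_s: 2.3
eef_pos: [0.4734, 0.1914, 0.1118]
ee_rot: [0.016, 1.0, 0.002, 0.0]
force: [0.6, -0.0, 0.4]
gripper_width: 0.0938
```

Run:
```python
from h import *
delta([.475,.185,.109],87.7)
```

```text
t 2.3 tcp [0.4734 0.1914 0.1118] jaw 88.12 w 0.0938 F [ 0.6 -0.   0.4] M [-0.   -0.03  0.  ]
q [-0.71  0.27  0.23  2.07 -0.09  0.8   1.12]
before-rot d mm [-1.8 -6.4  2.8] rv [0.003  0.0005 0.0073]
in target frame [-1.8 -6.4  2.8]
```

arm_command:
  motion:
    - {"xyz":[-1.5,-5,3],"angular":[0.003,0,0.007]}
    - {"xyz":[0,0,0],"angular":[0,0,0]}
    - {"xyz":[0,0,0],"angular":[0,0,0]}

```text
time_s: 2.6
eef_pos: [0.4754, 0.1869, 0.1101]
ee_rot: [0.02, 1.0, 0.0, 0.001]
force: [-0.0, -0.3, 0.2]
gripper_width: 0.0938
```

Run:
```python
from h import *
delta([.475,.185,.109],87.7)
```

```text
t 2.6 tcp [0.4754 0.1869 0.1101] jaw 87.72 w 0.0938 F [-0.  -0.3  0.2] M [ 0.07  0.04 -0.04]
q [-0.7   0.28  0.24  2.07 -0.09  0.8   1.12]
before-rot d mm [ 0.3 -2.   1.1] rv [0.0009 0.0018 0.0004]
in target frame [ 0.3 -2.   1.1]
```

arm_command:
  motion:
    - {"xyz":[0,-1.5,1],"angular":[0,0,0]}
    - {"xyz":[0,0,0],"angular":[0,0,0]}
    - {"xyz":[0,0,0],"angular":[0,0,0]}
    - {"xyz":[0,0,0],"angular":[0,0,0]}
    - {"xyz":[0,0,0],"angular":[0,0,0]}
    - {"xyz":[0,0,0],"angular":[0,0,0]}
    - {"xyz":[0,0,0],"angular":[0,0,0]}
    - {"xyz":[0,0,0],"angular":[0,0,0]}
  hand: 8

```text
time_s: 3.4
eef_pos: [0.476, 0.1856, 0.1102]
ee_rot: [0.02, 1.0, 0.001, 0.002]
force: [0.5, 0.4, -0.1]
gripper_width: 0.0335
```

Run:
```python
from h import *
delta([.475,.185,.229],87.7)
```

```text
t 3.4 tcp [0.476  0.1856 0.1102] jaw 87.7 w 0.0335 F [ 0.5  0.4 -0.1] M [0.01 0.01 0.02]
q [-0.7   0.28  0.24  2.08 -0.09  0.8   1.12]
before-rot d mm [   0.6   -0.3 -118.8] rv [ 0.0022  0.0035 -0.0001]
in target frame [   1.    -0.6 -118.8]
```

arm_command:
  motion:
    - {"xyz":[0,0,0],"angular":[0,0,0]}
    - {"xyz":[0,0,0],"angular":[0,0,0]}
    - {"xyz":[0,0,0],"angular":[0,0,0]}
    - {"xyz":[0,0,0],"angular":[0,0,0]}
    - {"xyz":[0,0,0],"angular":[0,0,0]}
    - {"xyz":[0,0,0],"angular":[0,0,0]}

```text
time_s: 4.0
eef_pos: [0.476, 0.1855, 0.1102]
ee_rot: [0.02, 1.0, 0.001, 0.002]
force: [-0.1, -0.3, 0.8]
gripper_width: 0.0191
```

Run:
```python
from h import *
delta([.475,.185,.229],87.7)
```

```text
t 4.0 tcp [0.476  0.1855 0.1102] jaw 87.7 w 0.0191 F [-0.1 -0.3  0.8] M [ 0.07 -0.01  0.01]
q [-0.7   0.28  0.24  2.08 -0.09  0.8   1.12]
before-rot d mm [   0.6   -0.3 -118.8] rv [ 0.0021  0.0035 -0.0001]
in target frame [   1.    -0.6 -118.8]
```

arm_command:
  motion:
    - {"xyz":[0,0,0],"angular":[0,0,0]}
    - {"xyz":[0,0,0],"angular":[0,0,0]}
    - {"xyz":[0,0,0],"angular":[0,0,0]}
    - {"xyz":[0,0,0],"angular":[0,0,0]}
    - {"xyz":[0,0,0],"angular":[0,0,0]}
    - {"xyz":[0,0,0],"angular":[0,0,0]}
    - {"xyz":[0,0,0],"angular":[0,0,0]}
    - {"xyz":[0,0,0],"angular":[0,0,0]}
  hand: 0

```text
time_s: 4.8
eef_pos: [0.476, 0.1855, 0.1102]
ee_rot: [0.02, 1.0, 0.001, 0.002]
force: [0.3, 0.7, 1.2]
gripper_width: 0.0189
```

Run:
```python
from h import *
snap("scene","s2");snap("top","t2");crop("s2",240,400,120,260,5);crop("t2",260,360,160,250,6)
delta([.475,.185,.229],87.7)
```

```text
t 4.9 tcp [0.4761 0.1856 0.1102] jaw 87.7 w 0.0191 F [-0.5 -0.6  0. ] M [-0.   -0.    0.03]
q [-0.7   0.28  0.24  2.08 -0.09  0.8   1.12]
before-rot d mm [   0.6   -0.3 -118.8] rv [0.0021 0.0035 0.    ]
in target frame [   1.    -0.6 -118.8]
```

View pics/s2_c240_120.png

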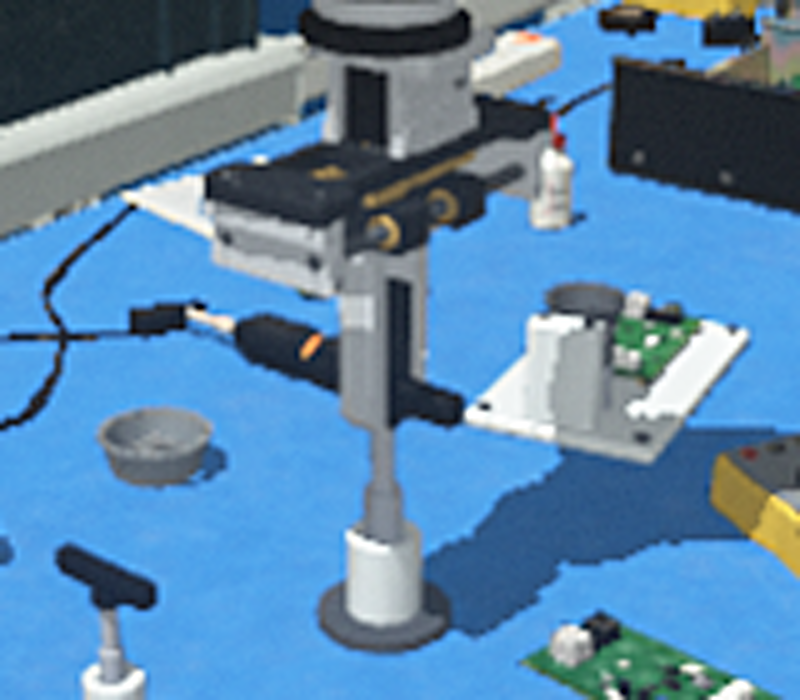

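View pics/t2_c260_160.png

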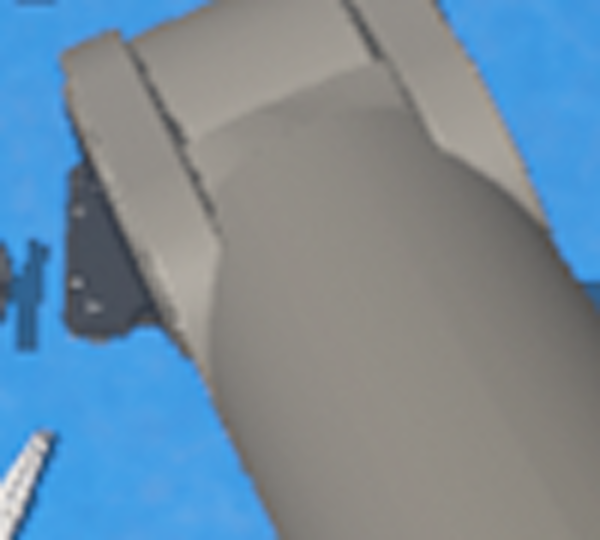

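The fingers stand across mid-bar (scene crop 385,400), and the opening is steady at 19 mm. I'll lift and check that the key comes along.

arm_command:
  motion:
    - {"xyz":[0,0,-5],"angular":[0,0,0]}
    - {"xyz":[0,0,-10],"angular":[0,0,0]}
    - {"xyz":[0,0,-15],"angular":[0,0,0]}
    - {"xyz":[0,0,-20],"angular":[0,0,0]}
    - {"xyz":[0,0,-20],"angular":[0,0,0]}
    - {"xyz":[0,0,-20],"angular":[0,0,0]}
    - {"xyz":[0,0,-15],"angular":[0,0,0]}
    - {"xyz":[0,0,-5],"angular":[0,0,0]}
    - {"xyz":[0,0,0],"angular":[0,0,0]}

```text
time_s: 5.8
eef_pos: [0.4752, 0.1846, 0.2291]
ee_rot: [0.02, 1.0, 0.001, 0.002]
force: [0.8, -1.1, -1.4]
gripper_width: 0.0192
```

Run:
```python
from h import *
snap("scene","s3");crop("s3",240,400,80,240,5)
delta([.510,-.0731,.240],98.8)
```

```text
t 5.85 tcp [0.4751 0.1846 0.2287] jaw 87.65 w 0.0188 F [ 0.1  0.5 -1. ] M [ 0.08 -0.05 -0.03]
q [-0.73  0.13  0.25  1.96 -0.04  1.06  1.07]
before-rot d mm [ -45.5 -256.   -11.7] rv [ 0.0018  0.0041 -0.1946]
in target frame [   4.9 -260.   -11.3]
```

View pics/s3_c240_80.png

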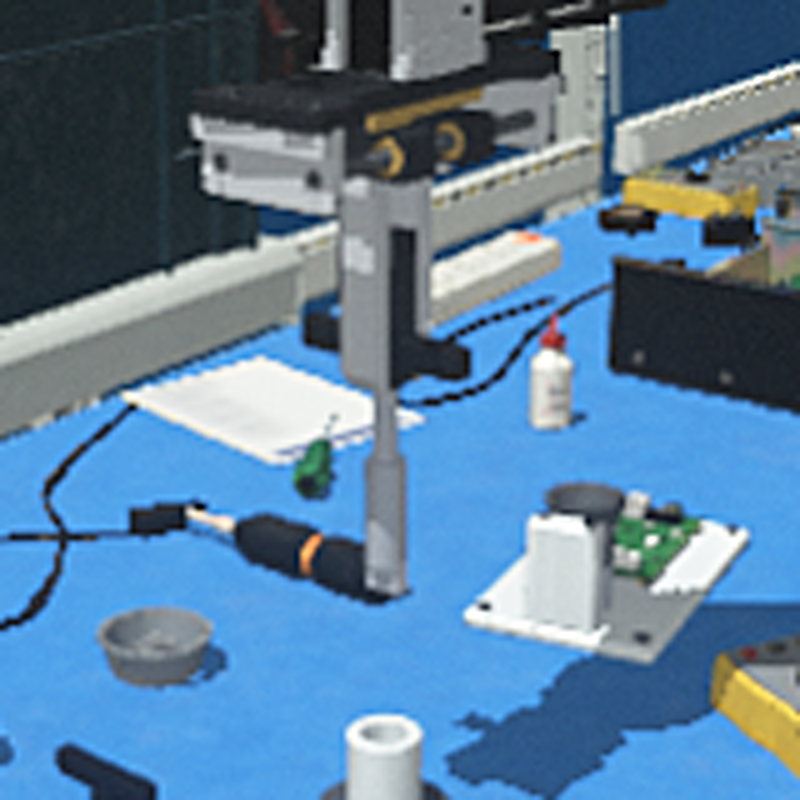

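Run:
```python
from h import *
crop("s3",335,385,160,220,12)
crop("t0",385,425,178,215,20)
for p in [(357.2,179.5)]: print("scene mouth",at_z("scene",*p,.08))
c=np.array([.510,-.0731,.08])
for n in("scene","top"): print(n,proj(n,[c]+[c+.021*np.array([np.cos(a),np.sin(a),0]) for a in np.arange(0,6.28,np.pi/4)]).round(1).tolist())
# key foot expected
t=np.array([.4751,.1846,.2287]);print("foot",proj("scene",[t+[0,0,.018-.12],t+[0,0,.018-.06]]))
```

```text
scene mouth [ 0.50546433 -0.06567473  0.08      ]
scene [[357.1, 178.4], [350.9, 176.8], [350.2, 178.8], [353.5, 180.6], [359.0, 181.1], [363.4, 179.9], [363.9, 177.9], [360.6, 176.2], [355.2, 175.8]]
top [[403.0, 196.2], [402.7, 188.7], [397.4, 190.9], [395.4, 196.3], [397.8, 201.6], [403.4, 203.8], [408.7, 201.5], [410.7, 196.1], [408.2, 190.8]]
foot [[317.04462682 197.09533308]
 [317.07835425 173.38603748]]
```

View pics/s3_c335_160.png

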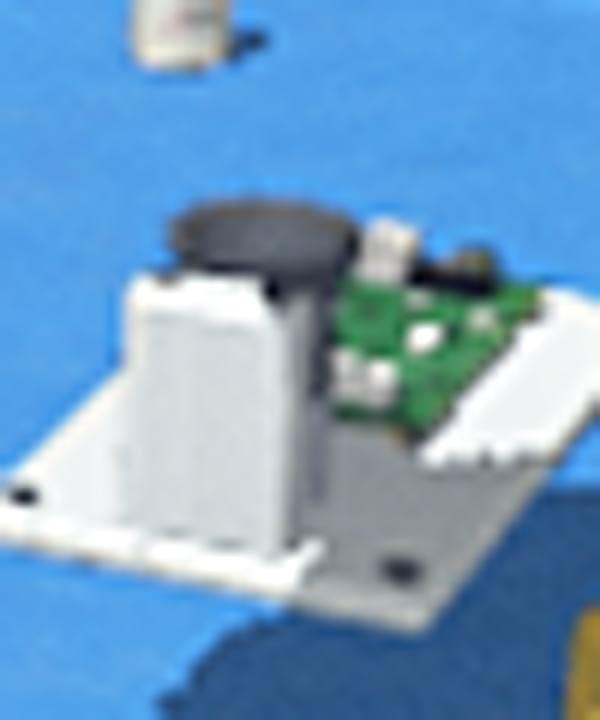

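View pics/t0_c385_178.png

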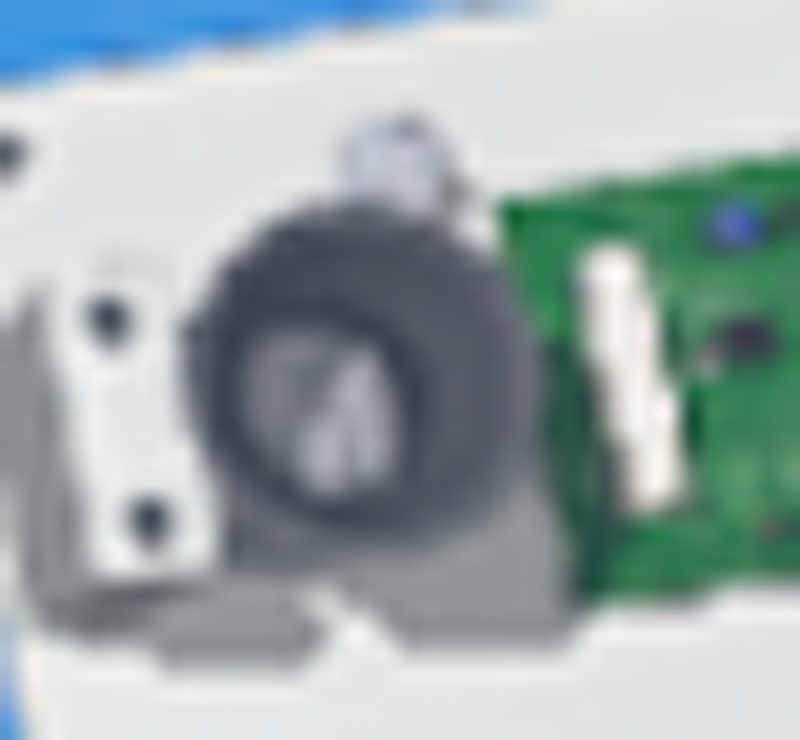

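arm_command:
  motion:
    - {"xyz":[0,0,-5],"angular":[0,0,-0.07]}
    - {"xyz":[0,0,-5],"angular":[0,0,-0.07]}
    - {"xyz":[0,0,0],"angular":[0,0,-0.05]}
    - {"xyz":[0,-20,0],"angular":[0,0,0]}
    - {"xyz":[0,-35,0],"angular":[0,0,0]}
    - {"xyz":[1,-40,0],"angular":[0,0,0]}
    - {"xyz":[1,-40,0],"angular":[0,0,0]}
    - {"xyz":[1,-40,0],"angular":[0,0,0]}
    - {"xyz":[1,-30,0],"angular":[0,0,0]}
    - {"xyz":[0,-20,0],"angular":[0,0,0]}
    - {"xyz":[0,-5,0],"angular":[0,0,0]}
    - {"xyz":[0,0,0],"angular":[0,0,0]}

```text
time_s: 7.05
eef_pos: [0.5029, -0.0521, 0.2291]
ee_rot: [-0.08, 0.997, -0.002, -0.005]
force: [-0.2, 0.9, -1.0]
gripper_width: 0.019
```

Run:
```python
from h import *
delta([.511,-.073,.232],98.8)
```

```text
t 7.05 tcp [ 0.5029 -0.0521  0.2291] jaw 99.16 w 0.019 F [-0.2  0.9 -1. ] M [0.08 0.01 0.  ]
q [-0.42  0.13  0.43  1.96 -0.06  1.07  1.77]
before-rot d mm [ -4.7 -22.   -2.9] rv [-0.0026 -0.0104  0.0064]
in target frame [ -4.8 -21.9  -2.9]
```

arm_command:
  motion:
    - {"xyz":[-2,-10,-1],"angular":[-0.002,-0.01,0.006]}
    - {"xyz":[-2,-8,-1],"angular":[0,0,0]}
    - {"xyz":[0,-2,0],"angular":[0,0,0]}
    - {"xyz":[0,0,0],"angular":[0,0,0]}

```text
time_s: 7.45
eef_pos: [0.5104, -0.0698, 0.2305]
ee_rot: [-0.078, 0.997, 0.0, -0.0]
force: [0.2, 0.1, -1.8]
gripper_width: 0.019
```

Run:
```python
from h import *
delta([.511,-.073,.232],98.8)
snap("scene","s4");crop("s4",300,410,100,220,6)
snap("top","t4")
o=get_obs();t=o["eef_pos"];print(proj("scene",[t+[0,0,.018-.12],t+[0,0,.018-.06],t+[0,0,.018]]))
```

```text
t 7.45 tcp [ 0.5104 -0.0698  0.2305] jaw 99.0 w 0.019 F [ 0.2  0.1 -1.8] M [ 0.06  0.   -0.01]
q [-0.39  0.14  0.45  1.95 -0.07  1.07  1.81]
before-rot d mm [-0.1 -3.3 -1.5] rv [ 0.0001 -0.0007  0.0035]
in target frame [-0.1 -3.3 -1.5]
[[357.11577474 163.19741051]
 [358.04446277 143.20519107]
 [359.00367438 122.31821876]]
```

View pics/s4_c300_100.png

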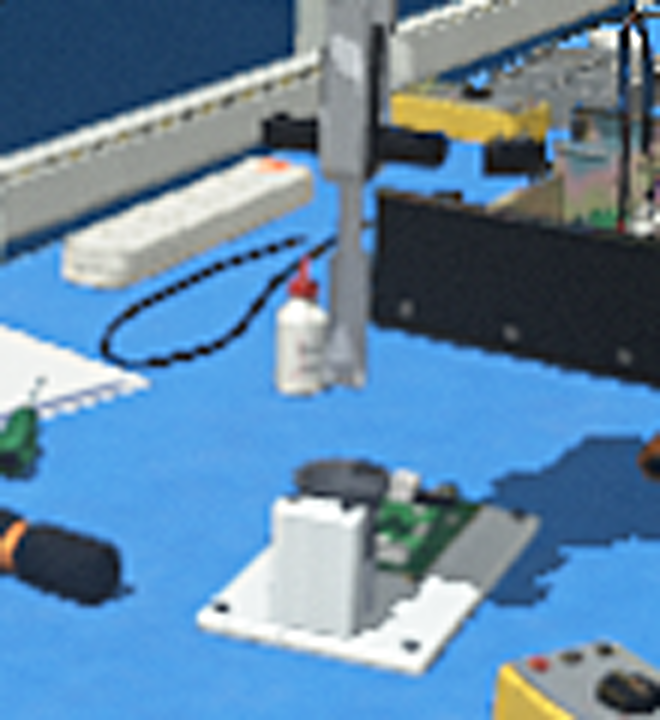

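arm_command:
  motion:
    - {"xyz":[0,-3,5],"angular":[0,0,0.003]}
    - {"xyz":[0,0,15],"angular":[0,0,0]}
    - {"xyz":[0,0,15],"angular":[0,0,0]}
    - {"xyz":[0,0,5],"angular":[0,0,0]}
    - {"xyz":[0,0,0],"angular":[0,0,0]}

```text
time_s: 8.05
eef_pos: [0.511, -0.0717, 0.1887]
ee_rot: [-0.078, 0.997, 0.0, -0.0]
force: [-0.7, -0.2, -1.4]
gripper_width: 0.019
```

Run:
```python
from h import *
delta([.511,-.073,.128],98.8)
```

```text
t 8.05 tcp [ 0.511  -0.0717  0.1887] jaw 98.92 w 0.019 F [-0.7 -0.2 -1.4] M [-0.01 -0.02  0.  ]
q [-0.38  0.19  0.45  2.   -0.1   0.97  1.85]
before-rot d mm [ 0.2 -1.3 60.7] rv [0.0005 0.     0.0021]
in target frame [ 0.2 -1.3 60.7]
```

arm_command:
  motion:
    - {"xyz":[0,-1,5],"angular":[0,0,0.002]}
    - {"xyz":[0,0,7],"angular":[0,0,0]}
    - {"xyz":[0,0,7],"angular":[0,0,0]}
    - {"xyz":[0,0,7],"angular":[0,0,0]}
    - {"xyz":[0,0,7],"angular":[0,0,0]}
    - {"xyz":[0,0,3],"angular":[0,0,0]}

```text
time_s: 8.65
eef_pos: [0.5119, -0.0727, 0.151]
ee_rot: [-0.077, 0.997, 0.0, 0.001]
force: [0.1, -0.2, -1.6]
gripper_width: 0.0189
```

Run:
```python
from h import *
delta([.511,-.073,.128],98.8)
```

```text
t 8.65 tcp [ 0.5119 -0.0727  0.151 ] jaw 98.8 w 0.0189 F [ 0.1 -0.2 -1.6] M [ 0.03 -0.01 -0.06]
q [-0.36  0.24  0.44  2.03 -0.13  0.89  1.88]
before-rot d mm [ 1.  -0.1 23. ] rv [0.0004 0.002  0.    ]
in target frame [ 1.  -0.1 23. ]
```

No contact so far, and the key is inside the bore. I'll go on in small steps.

arm_command:
  motion:
    - {"xyz":[0.5,0,4],"angular":[0,0,0]}
    - {"xyz":[0,0,4],"angular":[0,0,0]}
    - {"xyz":[0,0,4],"angular":[0,0,0]}
    - {"xyz":[0,0,3],"angular":[0,0,0]}
    - {"xyz":[0,0,3],"angular":[0,0,0]}

```text
time_s: 9.15
eef_pos: [0.5116, -0.0728, 0.1315]
ee_rot: [-0.077, 0.997, 0.0, 0.001]
force: [0.0, -0.3, -0.6]
gripper_width: 0.0194
```

Run:
```python
from h import *
delta([.511,-.073,.128],98.8)
```

```text
t 9.15 tcp [ 0.5116 -0.0728  0.1315] jaw 98.8 w 0.0194 F [ 0.  -0.3 -0.6] M [ 0.   -0.03  0.01]
q [-0.35  0.27  0.43  2.05 -0.15  0.85  1.89]
before-rot d mm [ 0.6 -0.1  3.5] rv [0.0004 0.0021 0.0001]
in target frame [ 0.6 -0.1  3.5]
```

arm_command:
  motion:
    - {"xyz":[0,0,2],"angular":[0,0,0]}
    - {"xyz":[0,0,2],"angular":[0,0,0]}
    - {"xyz":[0,0,1],"angular":[0,0,0]}
    - {"xyz":[0,0,0],"angular":[0,0,0]}

```text
time_s: 9.55
eef_pos: [0.5145, -0.0728, 0.1284]
ee_rot: [-0.077, 0.997, 0.0, 0.004]
force: [-1.7, 1.0, -1.8]
gripper_width: 0.0188
```

Run:
```python
from h import *
delta([.511,-.073,.128],98.8)
```

```text
t 9.55 tcp [ 0.5145 -0.0728  0.1284] jaw 98.8 w 0.0188 F [-1.7  1.  -1.8] M [0.05 0.33 0.03]
q [-0.35  0.27  0.43  2.05 -0.16  0.84  1.9 ]
before-rot d mm [3.5 0.3 0.4] rv [0.0002 0.0078 0.    ]
in target frame [3.5 0.3 0.4]
```

arm_command:
  motion:
    - {"xyz":[3,0,0.5],"angular":[0,0.007,0]}
    - {"xyz":[0,0,0],"angular":[0,0,0]}
    - {"xyz":[0,0,0],"angular":[0,0,0]}

```text
time_s: 9.85
eef_pos: [0.5118, -0.0733, 0.1282]
ee_rot: [-0.077, 0.997, 0.0, 0.001]
force: [0.2, 0.7, 0.5]
gripper_width: 0.0194
```

Run:
```python
from h import *
delta([.511,-.073,.128],98.8)
snap("scene","s5");crop("s5",300,410,100,220,6)
o=get_obs();print(proj("scene",[[.5105,-.073,.146]]))
```

```text
t 9.85 tcp [ 0.5118 -0.0733  0.1282] jaw 98.8 w 0.0194 F [0.2 0.7 0.5] M [ 0.11 -0.09 -0.  ]
q [-0.35  0.27  0.43  2.05 -0.15  0.84  1.9 ]
before-rot d mm [0.7 0.4 0.2] rv [0.0001 0.0013 0.0001]
in target frame [0.7 0.4 0.2]
[[357.9396802  157.12055595]]
```

View pics/s5_c300_100.png

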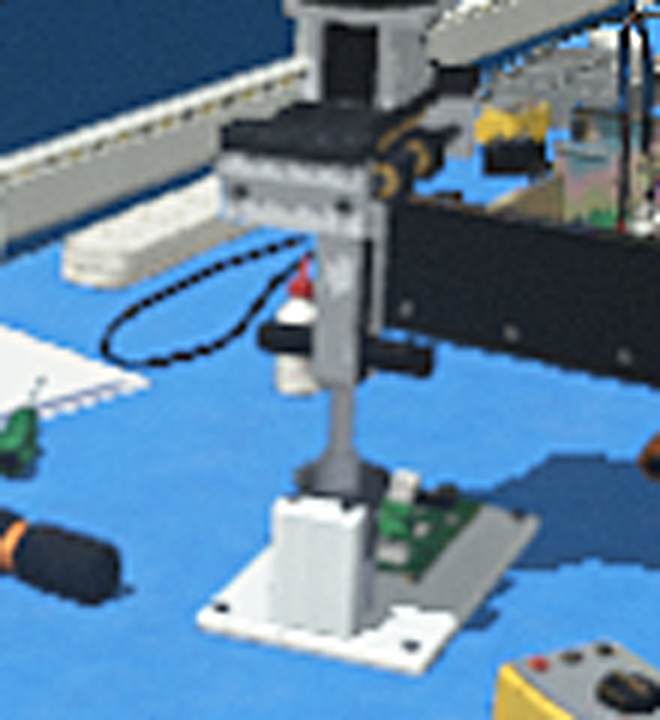

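The sleeve is in the tube (scene crop 345,460). I'll press lightly to make sure it has bottomed.

arm_command:
  motion:
    - {"xyz":[0,0,1.5],"angular":[0,0,0]}
    - {"xyz":[0,0,1.5],"angular":[0,0,0]}
    - {"xyz":[0,0,0],"angular":[0,0,0]}

```text
time_s: 10.2
eef_pos: [0.5148, -0.0735, 0.1282]
ee_rot: [-0.077, 0.997, 0.0, 0.004]
force: [-1.8, -0.3, -0.3]
gripper_width: 0.019
```

Run:
```python
from h import *
delta([.511,-.073,.128],98.8)
```

```text
t 10.2 tcp [ 0.5148 -0.0735  0.1282] jaw 98.79 w 0.019 F [-1.8 -0.3 -0.3] M [-0.02  0.45 -0.01]
q [-0.35  0.28  0.43  2.05 -0.16  0.84  1.9 ]
before-rot d mm [3.7 1.  0.1] rv [ 0.0001  0.0074 -0.0002]
in target frame [3.7 1.  0.2]
```

arm_command:
  motion:
    - {"xyz":[3.5,0.5,0],"angular":[0,0.007,0]}
    - {"xyz":[0,0,0],"angular":[0,0,0.1]}
    - {"xyz":[0,0,0],"angular":[0,0,0.1]}
    - {"xyz":[0,0,0],"angular":[0,0,0.1]}
    - {"xyz":[0,0,0],"angular":[0,0,0.1]}
    - {"xyz":[0,0,0],"angular":[0,0,0]}

```text
time_s: 10.8
eef_pos: [0.5103, -0.0734, 0.128]
ee_rot: [0.13, 0.991, -0.0, -0.001]
force: [0.6, 1.6, 3.0]
gripper_width: 0.0191
```

Run:
```python
from h import *
delta([.511,-.073,.128],23.8)
```

```text
t 10.8 tcp [ 0.5103 -0.0734  0.128 ] jaw 75.03 w 0.0191 F [0.6 1.6 3. ] M [ 0.14 -0.16  0.13]
q [-0.42  0.28  0.51  2.06 -0.18  0.85  1.51]
before-rot d mm [-0.5  0.6  0. ] rv [-8.000e-04 -1.100e-03  8.942e-01]
in target frame [0.1 0.8 0. ]
```

arm_command:
  motion:
    - {"xyz":[0,0,0],"angular":[0,0,0.1]}
    - {"xyz":[0,0,0],"angular":[0,0,0.1]}
    - {"xyz":[0,0,0],"angular":[0,0,0.1]}
    - {"xyz":[0,0,0],"angular":[0,0,0.1]}
    - {"xyz":[0,0,0],"angular":[0,0,0]}

```text
time_s: 11.3
eef_pos: [0.5104, -0.0731, 0.128]
ee_rot: [0.323, 0.946, -0.0, -0.001]
force: [1.1, -0.2, 2.8]
gripper_width: 0.019
```

Run:
```python
from h import *
delta([.511,-.073,.128],23.8)
```

```text
t 11.3 tcp [ 0.5104 -0.0731  0.128 ] jaw 52.29 w 0.019 F [ 1.1 -0.2  2.8] M [ 0.03 -0.18  0.07]
q [-0.49  0.29  0.6   2.06 -0.22  0.85  1.15]
before-rot d mm [-0.4  0.4  0. ] rv [-0.0011 -0.0006  0.4972]
in target frame [-0.1  0.6  0. ]
```

arm_command:
  motion:
    - {"xyz":[0,0,0],"angular":[0,0,0.1]}
    - {"xyz":[0,0,0],"angular":[0,0,0.1]}
    - {"xyz":[0,0,0],"angular":[0,0,0.1]}
    - {"xyz":[0,0,0],"angular":[0,0,0.08]}
    - {"xyz":[0,0,0],"angular":[0,0,0]}

```text
time_s: 11.8
eef_pos: [0.5106, -0.0732, 0.128]
ee_rot: [0.49, 0.872, -0.001, -0.0]
force: [0.0, 0.5, 3.5]
gripper_width: 0.0189
```

Run:
```python
from h import *
delta([.511,-.073,.128],23.8)
```

```text
t 11.8 tcp [ 0.5106 -0.0732  0.128 ] jaw 31.33 w 0.0189 F [0.  0.5 3.5] M [-0.05 -0.22  0.04]
q [-0.55  0.31  0.68  2.07 -0.26  0.85  0.82]
before-rot d mm [-0.1  0.4  0. ] rv [-0.0012  0.0002  0.1315]
in target frame [-0.   0.4  0. ]
```

arm_command:
  motion:
    - {"xyz":[0,0,0],"angular":[0,0,0.05]}
    - {"xyz":[0,0,0],"angular":[0,0,0.05]}
    - {"xyz":[0,0,0],"angular":[0,0,0.04]}

```text
time_s: 12.1
eef_pos: [0.5107, -0.0732, 0.1281]
ee_rot: [0.543, 0.84, -0.001, -0.0]
force: [1.0, 0.5, 2.2]
gripper_width: 0.0188
```

Run:
```python
from h import *
delta([.511,-.073,.128],23.8)
```

```text
t 12.1 tcp [ 0.5107 -0.0732  0.1281] jaw 24.23 w 0.0188 F [1.  0.5 2.2] M [ 0.05 -0.3   0.07]
q [-0.57  0.31  0.71  2.07 -0.27  0.85  0.71]
before-rot d mm [0.1 0.4 0.1] rv [-0.0012  0.0005  0.0075]
in target frame [0.1 0.4 0.1]
```

arm_command:
  motion:
    - {"xyz":[0,0,0],"angular":[0,0,0.05]}
    - {"xyz":[0,0,0],"angular":[0,0,0.05]}
    - {"xyz":[0,0,0],"angular":[0,0,0.05]}

```text
time_s: 12.4
eef_pos: [0.5107, -0.0734, 0.128]
ee_rot: [0.599, 0.801, -0.001, 0.0]
force: [0.2, -0.6, 3.2]
gripper_width: 0.0189
```

Run:
```python
from h import *
delta([.511,-.073,.128],23.8)
```

```text
t 12.4 tcp [ 0.5107 -0.0734  0.128 ] jaw 16.47 w 0.0189 F [ 0.2 -0.6  3.2] M [-0.03 -0.31  0.26]
q [-0.6   0.32  0.74  2.07 -0.29  0.85  0.6 ]
before-rot d mm [0.3 0.4 0. ] rv [-0.0011  0.0007 -0.128 ]
in target frame [0.2 0.4 0. ]
```

arm_command:
  motion:
    - {"xyz":[0,0,0],"angular":[0,0,0.06]}
    - {"xyz":[0,0,0],"angular":[0,0,0.06]}
    - {"xyz":[0,0,0],"angular":[0,0,0.06]}

```text
time_s: 12.7
eef_pos: [0.5108, -0.0734, 0.1281]
ee_rot: [0.663, 0.749, -0.001, 0.0]
force: [0.5, -0.9, 2.3]
gripper_width: 0.0191
```

Run:
```python
from h import *
snap("scene","s6");crop("s6",300,410,100,220,6)
delta([.511,-.073,.128],23.8)
```

```text
t 12.75 tcp [ 0.5108 -0.0735  0.1281] jaw 6.75 w 0.0189 F [ 0.4 -0.8  3.6] M [-0.21 -0.2   0.27]
q [-0.63  0.33  0.78  2.07 -0.31  0.86  0.45]
before-rot d mm [0.5 0.2 0. ] rv [-0.0012  0.0011 -0.2976]
in target frame [0.4 0.4 0.1]
```

View pics/s6_c300_100.png

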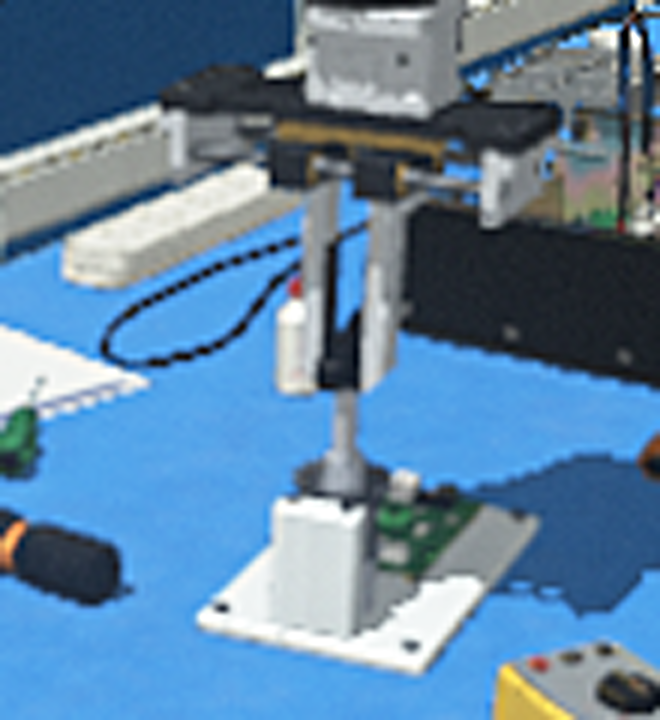

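Mz levels off at 0.26 N·m while the tool turned 92°. That is the stop, with the bar slipping in the pads. I'll release and look at the real bar angle.

arm_command:
  motion:
    - {"xyz":[0,0,0],"angular":[0,0,0]}
    - {"xyz":[0,0,0],"angular":[0,0,0]}
    - {"xyz":[0,0,0],"angular":[0,0,0]}
    - {"xyz":[0,0,0],"angular":[0,0,0]}
    - {"xyz":[0,0,0],"angular":[0,0,0]}
    - {"xyz":[0,0,0],"angular":[0,0,0]}
  hand: 60

```text
time_s: 13.35
eef_pos: [0.5095, -0.0735, 0.1273]
ee_rot: [0.659, 0.753, -0.002, -0.001]
force: [0.6, 0.6, -0.1]
gripper_width: 0.0595
```

arm_command:
  motion:
    - {"xyz":[0,0,0],"angular":[0,0,0]}
    - {"xyz":[0,0,0],"angular":[0,0,0]}
    - {"xyz":[0,0,-10],"angular":[0,0,0]}
    - {"xyz":[0,0,-20],"angular":[0,0,0]}
    - {"xyz":[0,0,-20],"angular":[0,0,0]}
    - {"xyz":[0,0,-20],"angular":[0,0,0]}
    - {"xyz":[0,0,-10],"angular":[0,0,0]}
    - {"xyz":[0,0,0],"angular":[0,0,0]}

```text
time_s: 14.15
eef_pos: [0.5095, -0.0742, 0.2126]
ee_rot: [0.659, 0.752, -0.002, -0.001]
force: [0.6, -0.0, -0.4]
gripper_width: 0.0598
```

Run:
```python
from h import *
snap("scene","s7");crop("s7",300,410,100,220,6);snap("top","t7")
delta([.511,-.073,.128],23.8)
```

```text
t 14.25 tcp [ 0.5089 -0.0741  0.2111] jaw 7.58 w 0.0602 F [ 0.1  0.8 -0.1] M [-0.03  0.01 -0.  ]
q [-0.72  0.2   0.85  1.99 -0.17  1.03  0.35]
before-rot d mm [ 0.9  2.7 83.1] rv [-0.0059  0.0006 -0.283 ]
in target frame [ 0.1  2.4 83.1]
```

View pics/s7_c300_100.png

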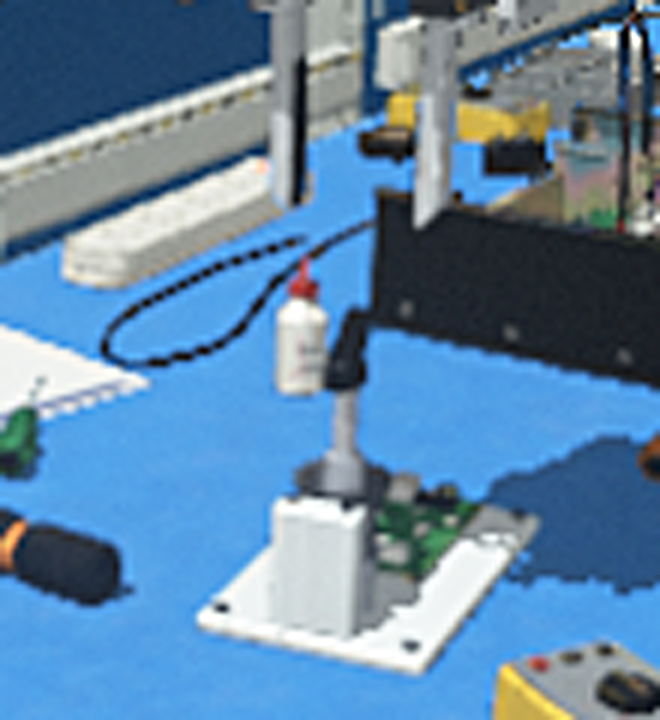

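View pics/t7.png

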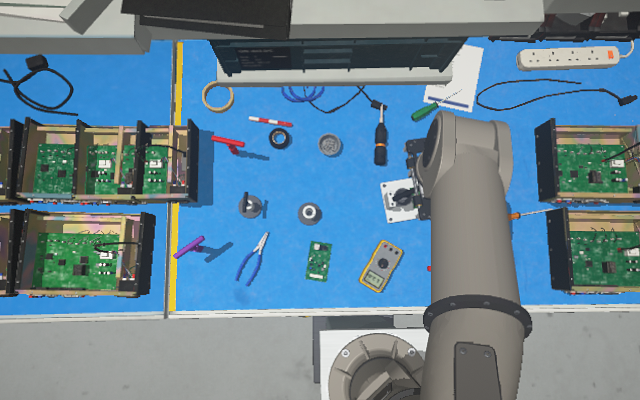

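arm_command:
  motion:
    - {"xyz":[0,0,-25],"angular":[0,0,0]}
    - {"xyz":[20,0,-10],"angular":[0,0,0]}
    - {"xyz":[40,0,0],"angular":[0,0,0]}
    - {"xyz":[45,0,0],"angular":[0,0,0]}
    - {"xyz":[45,0,0],"angular":[0,0,0]}
    - {"xyz":[45,0,0],"angular":[0,0,0]}
    - {"xyz":[40,0,0],"angular":[0,0,0]}
    - {"xyz":[10,0,0],"angular":[0,0,0]}
    - {"xyz":[0,0,0],"angular":[0,0,0]}

```text
time_s: 15.15
eef_pos: [0.4716, 0.1763, 0.2385]
ee_rot: [0.66, 0.751, -0.008, -0.003]
force: [0.2, -0.3, 0.3]
gripper_width: 0.0602
```

Run:
```python
from h import *
snap("top","t8");crop("t8",370,470,160,230,8)
delta([.511,-.073,.128],23.8)
```

```text
t 15.2 tcp [0.4717 0.1755 0.2385] jaw 7.37 w 0.06 F [-0.4  0.3 -0.4] M [-0.07  0.06  0.01]
q [-1.1   0.13  0.69  1.96 -0.09  1.1  -0.25]
before-rot d mm [-250.8    8.9  112. ] rv [-0.0172  0.004  -0.2867]
in target frame [-243.2  -64.3  110.5]
```

View pics/t8_c370_160.png

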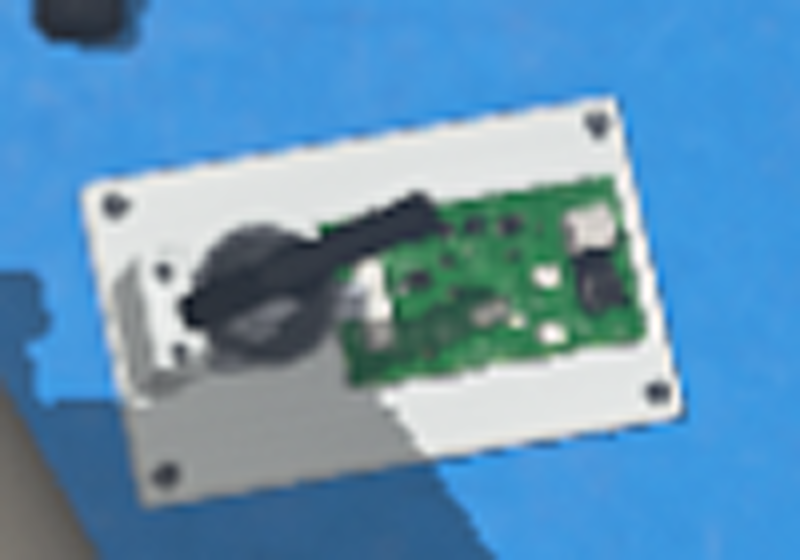

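Run:
```python
from h import *
g=lambda x0,y0,s,u,v:(x0+(u+.5)/s-.5,y0+(v+.5)/s-.5)
a,b=[at_z("top",*g(370,160,8,*q),.154) for q in[(187,310),(432,205)]]
print(a,b,(a+b)/2,np.linalg.norm(a-b),np.degrees(np.arctan2(*(a-b)[[1,0]])))
d=np.load("pics/t8.npy")
for k in np.linspace(.1,.9,9):
    p=np.array(g(370,160,8,187,310))*(1-k)+np.array(g(370,160,8,432,205))*k
    print(at_depth("top",*p,d[int(round(p[1])),int(round(p[0]))]).round(4))
crop("t8",385,425,178,215,20)
```

```text
[ 0.49349908 -0.03147779  0.154     ] [ 0.52657828 -0.11204626  0.154     ] [ 0.51003868 -0.07176202  0.154     ] 0.08709483753240707 112.3217066627857
[ 0.4972 -0.0401  0.1511]
[ 0.5001 -0.0475  0.154 ]
[ 0.5039 -0.0562  0.1508]
[ 0.5077 -0.065   0.1476]
[ 0.5106 -0.0725  0.1504]
[ 0.513  -0.0793  0.1558]
[ 0.5167 -0.0879  0.1537]
[ 0.5197 -0.0955  0.1554]
[ 0.524 -0.105  0.15 ]
```

View pics/t8_c385_178.png

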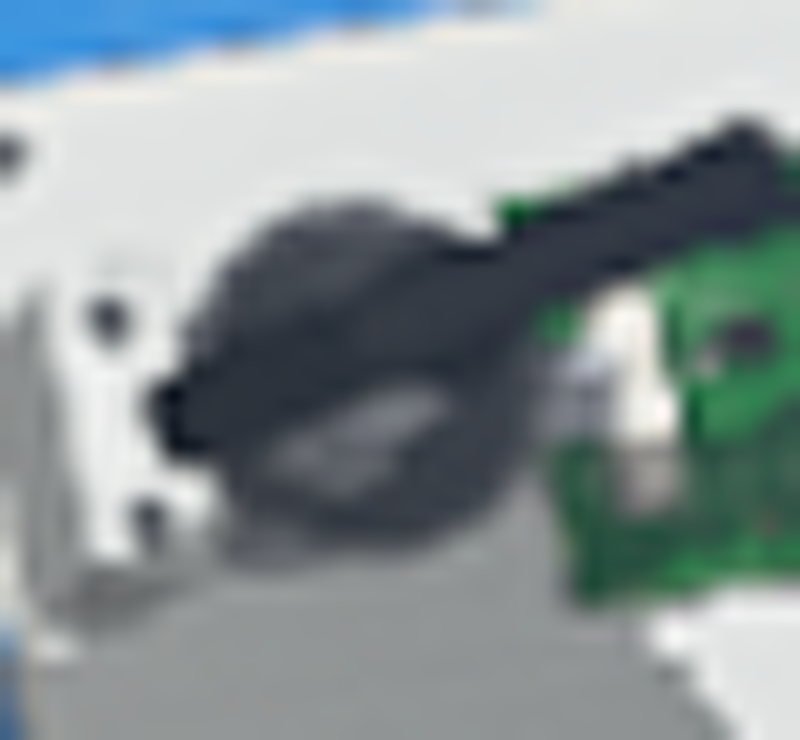

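The bar now lies at −67.7°, which is 76.5° clockwise from the open slot (75° expected at the stop). The claw is over the board, the bar centre is at (0.510, −0.072) and its top is at about 0.153. The arm is clear.

Run:
```python
from h import *
hand_in()
```

```text
the job is handed in; nothing more can be done
```

The larger key is standing released in the board holder's lock, turned clockwise to its stop, and I handed the job in at about 15 s.

**Last checks, before handing in:**
- **Lock angle:** the bar had turned about 76.5° from the open slot, against 75° expected at the stop. The turning moment had levelled off at 0.26 N·m, and the top picture showed the claw over the board.
- **Key position:** the bar centre was about 66 mm above the mouth and about 1–2 mm off its axis sideways, and the key looked upright. The height comes from where the key bottomed; bar-top depth readings (about 0.148–0.156 m, 0.154 m expected) fit it roughly.
- **Arm and smaller key:** the gripper was open, about 0.25 m from the lock and well above the bench. The smaller key was still in its stand in the last full top picture, taken after the release.

**What disagreed:**
- The gripper read 19 mm on a bar given as 14 mm wide, though the grasp held.
- The tool turned about 92° in all, so the bar slipped in the pads once the lock reached its stop.
- The two cameras put the lock mouth up to about 9 mm apart on a first rough reading. A closer reading cut this to about 1–2 mm, and the key went in without trouble.

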